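# Close the UV lamp's shutter over the amber screen with the hooked rod

## Robot

A 7-joint arm with a two-finger parallel gripper is mounted at the origin on the work surface. World frame = base frame: x ahead of the robot, y to its left, z up, the work surface at z = 0. Lengths are in m, angles in rad, forces in N, time in s.
With the tool pointing down it reaches from about 0.35 to 0.9 m from the base axis. Payload 19.9 kg.
Tool frame: the origin (TCP) lies at the centre of the arm's flange, where the gripper is bolted on; the fingertips stand 173 mm ahead of it and the grasp point (between the pads) lies 155 mm ahead of it (arm.tip_reach is the distance from the TCP to the fingertips, in m); z points along the fingers, y is the direction in which the jaws open and shut (so a half turn about z gives the same grasp; the last joint's range is limited). The gripper opens to 85 mm and grips with 20 to 120 N. Pads are 22 mm wide; open, the fingers measure 114 mm over their backs; the gripper's body (76 mm by 85 mm) begins 54 mm behind the grasp point. The pads swing forward as they close: fully open they stand 13 mm farther back than shut.
Start: joints at [1.117, 0.417, -0.01, 1.614, 0.005, 1.111, -0.053], TCP at [0.251, -0.572, 0.405] pointing down, gripper open.
Joint ranges: [-2.81, 2.81], [-0.39, 2.02], [-1.27, 1.25], [0.06, 2.57], [-1.19, 4.33], [0.19, 2], [-2.82, 2.82]. Speed limits (rad/s): [1.89, 1.89, 2.39, 2.39, 3.01, 3.01, 3.01].

## Interface

Orientations are given as a rotation vector (axis times angle).
In Python, from station import arm gives the robot as it stands.
- The arm moves only by the tool drive_tool, never from a script. Its argument "increments" is a list of rows, each a list of 5 numbers: the opening in per cent of the stroke, from 0 (shut) to 100 (fully open), then the shift along the world's x, y, z in cm, then the turn about the world's z in degrees. In form: [[fingers, dx, dy, dz, twist], ...]. A call has exactly 8 rows; each row shifts and turns the commanded pose from where the row before left it; what a row does not reach is not made up. A row lasts 1/10 s, in which the tool goes at most 50 mm and 8.59 degrees, less where a joint would pass 70% of its speed; a pose out of reach is approached as far as the arm can. A call with a gripper value outside its range is refused whole. The fingers move at their own pace and stop on an object; "newtons" is the grip in N (left out, the last holds). Time passes only in rows, so rows that do not move let the fingers close, or fill a call up. It gives the time, the measured TCP pose, the force and the opening at its end, in the units of the state.
- arm.get_state(): the state, without advancing time (a new reading comes with each control period).
- arm.snapshot(name): name is "scene" or "top" or "wrist"; returns a dict with "img" (480x640x3 uint8, red, green, blue), "K" (3x3 intrinsics, pixels), "extrinsics" (4x4, takes a point from camera to world coordinates). Camera axes: x right, y down, z forward; pixel columns grow to the right and rows downward; lengths in m; the calibration is good to about 2 mm. A picture is of the moment at which its call begins. There is no depth.
- arm.close_job(): hands the job in, once; it reports no verdict.
The state is a dict: "t": time; "qpos": joint angles; "qd": joint speeds; "effort": joint torques, N m; "eef_pos": TCP position; "ee_rot": TCP orientation; "wrist_force": force on the tool from outside, world axes, zero at the start; "ft_torque": the same for the moment, N m; "opening": opening from 0.0 (shut) to 1.0 (fully open).
Only numpy, scipy, OpenCV 4.12 (cv2) and the standard library are available. Lean on these libraries where they do the work, as an engineer would, in place of code of your own. Each camera call takes 0.05 s, during which the arm holds its last target. There are 200 camera calls.

## Task

The exposure is finished: lift the hooked rod off its stand, reach over the amber UV screen with it, and draw the lamp's red shutter lever gently towards you until it is fully home against its stop, past the stiff last stretch of the light seal but without forcing it. Keep your hand on the near side of the screen and touch the lamp only with the rod, lightly, leaving the dish under the lamp, the screen and everything else as they are. Then hang the rod back in both forks of its stand, hook down as before, and let go.

Things in the scene. Friction and masses are not known exactly. Their poses are not given: they have to be found in the camera images.
- rod: Hooked rod, about 150 g: 8 mm round aluminium rod through a flat-sided black handle. Origin: middle of the handle, on the rod's axis; own x along the rod to the hook, z up as it hangs. Handle 100 long (x -50..50), 18 wide (y), 24 high. Bare tail to x = -85; in front it runs to x = 185 and bends down (-z) to its tip at z = -105. Mass centre at x = 35. Loaded at the tip it may swing in the grip.
- rod_tip (a point): The lower end of the rod's hook, at (185, 0, -105) mm in the rod's own frame.
- stand: The rod's stand, fixed, on the left or right: blue foot 190 x 100 x 12 mm, origin under its middle, own x along the hanging rod. Posts at x = -66 and 66, 10 mm thick, end in open grey 90-degree V forks 40 mm wide, prong tops at 144 mm. The bare rod lies in the forks, axis 130 mm above the bench, hook down, pointing to +x; the handle hangs between the posts with 11 mm of play at either end.
- rest (a point): The point of the stand where the middle of the rod's handle is when the rod hangs in place: 130 mm above the foot's underside, over its middle. Axes as the stand's.
- tip_rest (a point): Where the tip of the hook is when the rod hangs in place: 185 mm along the stand's own x from its middle, 25 mm above the bench.
- screen: The barrier: an upright sheet of amber see-through acrylic, 300 wide (own y), 8 thick (own x), top edge 180 mm above the bench, on two aluminium feet 100 mm long (own x) at y = -115 and 115 mm. Fixed. Origin under the middle of the sheet, own x points away from the robot, towards the lamp.
- lamp: UV lamp behind the screen, fixed: grey base plate, two pillars, white head (x -75..90 mm, 138 wide) with a flat top 105 mm above the bench. Origin on the bench under the head; own x away from the robot. The red lever stands in a slot along x at y = 0 of the top; beside it a green mark about where closed is (near end), an orange one at open (far end). Fins 12 mm high on the top at x = 57..87.
- shutter: The sliding shutter with its lever; slides only along the lamp's x, stays where it is left. Origin on the bench under the lever's middle: lamp-frame x = 10 mm fully open, starts 0 to 12 mm nearer the robot. Home is 34 to 56 mm nearer the robot than fully open: it depends on how the seal is adjusted, which no pose or mark shows; it must be felt. More than 13 N from the rod spoils it.
- seal: Light seal in the near end of the lamp head (dark plate on the front face), origin as the lamp's. The shutter drags with about 2 N; over its last 8 mm it wedges into this seal and the drag grows steadily to about 6 N, then comes a hard stop: fully home. It holds itself there. Stopping more than 1.5 mm short leaks light.
- lever (a point): Middle of the far face of the red lever, moving with it, 130 mm above the bench. The lever is an upright tab 6 thick (lamp's x), 26 wide (y), 10 to 40 mm above the head's flat top, on a thin stem. In the lamp's frame this point lies at x = 13 mm when fully open.
- dish: Shallow round clear dish with a copper coupon, 60 mm across, 15 mm high, on the lamp's base plate under the head. Loose; origin under its middle.
- dish_a: Such a dish, loose in the grey tray (220 x 200 x 18 mm) that stands on the other side from the rod's stand.
- dish_b: The second such dish in the tray.
- flask_a: Stoppered round glass flask with a long neck, 66 mm across, 168 mm high, loose.
- flask_b: A second such flask.
- flask_c: A third such flask.
- beaker: Glass beaker, 90 mm across, 120 mm high, loose.
- washbottle: White wash bottle, 68 mm across, 210 mm high with its spout, loose.
- slidebox: Flat blue box 110 x 80 x 30 mm, loose.
Not all that is in view belongs to the job. Leave any pink look-alike of the stand alone.

How it is judged:
By the outcome, as a careful person would: the job done as asked, in the order asked, and still so for the second after the job is handed in, with the robot touching nothing.
It also fails if it takes over 72 s, if anything falls off the work surface, if the arm or the gripper's body presses on something with over 40 N, if the wrist force passes 120 N, or if a joint passes its speed limit or range.

## Working session

There is one attempt and no reset: what is moved stays moved. The work goes in short steps, Python scripts to look and compute and a tool call to move; the robot and the scene stay as the last step left them, time stands still between calls to the robot, and variables do not carry over. Pictures are saved under pics/ and viewed, about 8 in all and at most 12, crops included, and the job is handed in when it is done.

Besides the shell and the picture viewer there is one more tool, called after ">>>" by a JSON object that holds its "api" and its "payload", one argument or row to a line. drive_tool: Moves the arm, as the interface text tells. Its arguments: {"type":"object","properties":{"increments":{"type":"array","items":{"type":"array","items":{"type":"number"}}},"newtons":{"type":"number"}},"required":["increments"]}

```bash
ls; mkdir -p pics; cat > h.py <<'E'
import numpy as np, cv2
from station import arm
def snap(name, fn):
    s=arm.snapshot(name); cv2.imwrite('pics/'+fn+'.png', s['img'][:,:,::-1]); np.savez('pics/'+fn+'.npz',**s); return s
def load(fn): return np.load('pics/'+fn+'.npz')
def ray(s,u,v):
    d=np.linalg.inv(s['K'])@[u,v,1]; E=s['extrinsics']; return E[:3,3], E[:3,:3]@d
def onz(s,u,v,z):
    o,d=ray(s,u,v); return o+d*(z-o[2])/d[2]
def proj(s,p):
    E=s['extrinsics']; c=E[:3,:3].T@(np.array(p)-E[:3,3]); q=s['K']@c; return q[:2]/q[2]
E
python3 - <<'E'
from h import *
np.set_printoptions(precision=3,suppress=True)
print(arm.get_state())
for n in('scene','top'):
    s=snap(n,n+'0'); print(n,s['K'][0],s['extrinsics'])
E
```

```text
pics
{'t': 0.0, 'qpos': array([ 1.116,  0.418, -0.01 ,  1.614,  0.005,  1.111, -0.053]), 'qd': array([-0.001,  0.001,  0.   , -0.   ,  0.   , -0.001,  0.001]), 'effort': array([  0.   , -86.445,   0.679, -43.491,   0.019,   0.007,   0.   ]), 'eef_pos': array([ 0.251, -0.572,  0.404]), 'ee_rot': array([-3.074, -0.644,  0.001]), 'wrist_force': array([-0.514, -1.05 ,  0.056]), 'ft_torque': array([-0.002, -0.035, -0.001]), 'opening': 0.9994526259371483}
scene [436.586   0.    317.29 ] [[-0.629  0.638 -0.444  1.05 ]
 [ 0.777  0.509 -0.369  0.524]
 [-0.009 -0.577 -0.816  1.14 ]
 [ 0.     0.     0.     1.   ]]
top [523.135   0.    310.263] [[-0.003 -0.992  0.125  0.323]
 [-1.     0.003  0.001  0.05 ]
 [-0.001 -0.125 -0.992  1.356]
 [ 0.     0.     0.     1.   ]]
```

View pics/scene0.png

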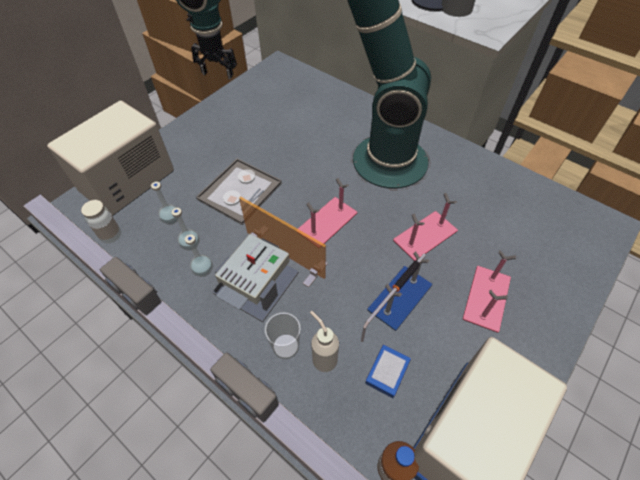

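View pics/top0.png

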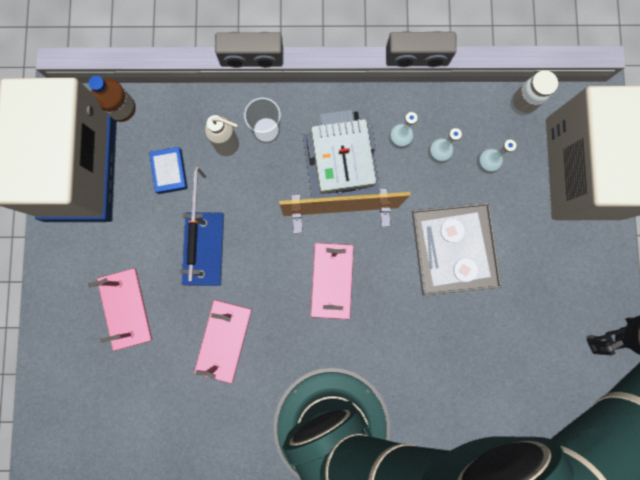

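The rod hangs on the blue stand, handle at top px (193,240). Look-alikes are the pink stands at (124,309), (222,341) and (333,280), plus the blue slidebox at (168,170), so I choose the blue foot. The lamp is at (343,160), the red lever at (344,150) and the amber screen at (345,205). Next I'll view one close crop and take measurements.

```bash
python3 - <<'E'
from h import *
np.set_printoptions(precision=3,suppress=True)
t=load('top0');s=load('scene0')
a=cv2.resize(t['img'][155:295,150:250],None,fx=4,fy=4,interpolation=cv2.INTER_CUBIC)
b=cv2.resize(t['img'][100:240,280:380],None,fx=4,fy=4,interpolation=cv2.INTER_CUBIC)
cv2.imwrite('pics/c1.png',np.hstack([a,b])[:,:,::-1])
def mask(im,lo,hi,r):
    h=cv2.cvtColor(im,cv2.COLOR_RGB2HSV); m=cv2.inRange(h,lo,hi); k=np.zeros_like(m); x0,x1,y0,y1=r; k[y0:y1,x0:x1]=m[y0:y1,x0:x1]; return k
def big(m):
    c,_=cv2.findContours(m,0,2); return max(c,key=cv2.contourArea)
m=mask(t['img'],(100,120,40),(130,255,255),(175,240,205,295))
bx=cv2.boxPoints(cv2.minAreaRect(big(m))); print('foot',bx.tolist()); P=[onz(t,u,v,.012) for u,v in bx]; print(np.array(P),np.mean(P,0))
for n,q,r in(('top',t,(320,370,130,190)),('scene',s,(235,270,245,275))):
    m=mask(q['img'],(0,150,80),(8,255,255),r)|mask(q['img'],(172,150,80),(180,255,255),r)
    c=big(m); print(n,'lever',cv2.boundingRect(c),cv2.minAreaRect(c))
m=mask(t['img'],(8,120,60),(24,255,255),(270,420,185,225)); c=big(m); print('screen',cv2.boxPoints(cv2.minAreaRect(c)).tolist())
E
```

```text
foot [[181.60081481933594, 283.9822692871094], [184.82899475097656, 211.34796142578125], [222.93150329589844, 213.04141235351562], [219.7033233642578, 285.67572021484375]]
[[0.36  0.381 0.012]
 [0.548 0.377 0.012]
 [0.544 0.278 0.012]
 [0.356 0.283 0.012]] [0.452 0.33  0.012]
top lever (340, 149, 9, 3) ((344.0, 150.0), (2.0, 8.0), 90.0)
scene lever (247, 255, 7, 6) ((250.0, 257.4999694824219), (7.71743631362915, 2.2294816970825195), 30.963754653930664)
screen [[297.86822509765625, 200.23373413085938], [407.92694091796875, 192.02041625976562], [408.31793212890625, 197.2598876953125], [298.25921630859375, 205.47320556640625]]
```

View pics/c1.png

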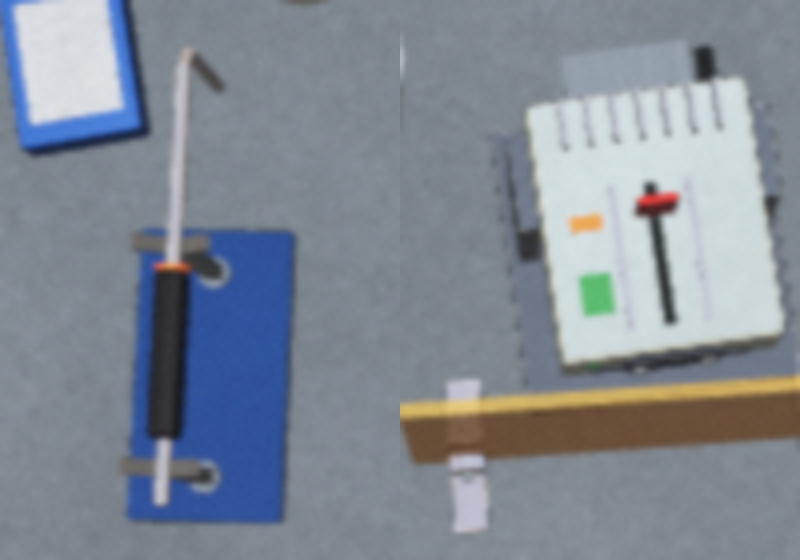

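```bash
python3 - <<'E'
from h import *
np.set_printoptions(precision=4,suppress=True)
t=load('top0')
A=lambda x,y:(150+x/4,155+y/4); B=lambda x,y:(280+(x-400)/4,100+y/4)
for n,p in(('tail',(161,503)),('hback',(164,438)),('hfront',(171,270)),('bend',(185,52))): print(n,onz(t,*A(*p),.13))
d=onz(t,*A(185,52),.13)-onz(t,*A(161,503),.13); print('rod yaw',np.degrees(np.arctan2(d[1],d[0])),np.hypot(*d[:2]))
H=[onz(t,*B(*p),.105) for p in((527,107),(742,78),(783,333),(563,368))]; H=np.array(H); print('head',H,H.mean(0))
for i in range(4):
    e=H[(i+1)%4]-H[i]; print(np.hypot(*e[:2]),np.degrees(np.arctan2(e[1],e[0])))
print('slot',onz(t,*B(650,183),.105),onz(t,*B(671,323),.105))
print('lever top',onz(t,*B(658,203),.145),onz(t,*B(657,193),.145))
print('screen',onz(t,*B(400,408),.18),onz(t,279.5,203,.18),onz(t,410,194,.18))
print('washb',onz(t,220,128,.2), 'flask',onz(t,411,118,.168))
E
```

```text
tail [0.3643 0.3316 0.13  ]
hback [0.4022 0.3308 0.13  ]
hfront [0.5017 0.3292 0.13  ]
bend [0.6339 0.3241 0.13  ]
rod yaw -1.6010065914283065 0.26971087200082766
head [[ 0.7437  0.0464  0.105 ]
 [ 0.7618 -0.0868  0.105 ]
 [ 0.6006 -0.1092  0.105 ]
 [ 0.5794  0.0251  0.105 ]] [ 0.6714 -0.0311  0.105 ]
0.13445961081326516 -82.26365233584161
0.16272596114731636 -172.10323729772517
0.13594159483194163 98.99808877491068
0.1657217018387229 7.392882759420102
slot [ 0.6951 -0.0291  0.105 ] [ 0.6071 -0.041   0.105 ]
lever top [ 0.6709 -0.0312  0.145 ] [ 0.677  -0.0307  0.145 ]
screen [0.541  0.1197 0.18  ] [0.5387 0.1209 0.18  ] [ 0.5586 -0.1775  0.18  ]
washb [0.7095 0.2564 0.2   ] flask [ 0.743  -0.1871  0.168 ]
```

Measurements: the rod handle centre is at about (0.452, 0.330), yaw -1.5°. The lamp's yaw is about 8°, with the lever's far face near (0.675, -0.031). The screen at that y is at x≈0.549. I'll grip 20 mm behind the handle middle so the hand stays clear of the screen.

>>> {"api": "drive_tool", "payload": {
  "increments": [
    [100, 2, 4, 0.5, -3],
    [100, 2, 4, 0.5, -3],
    [100, 2, 4, 0, -3],
    [100, 2, 4, 0, -3],
    [100, 2, 4, 0, -3],
    [100, 2, 4, 0, -3],
    [100, 2, 4, 0, -3],
    [100, 2, 4, 0, -4]
  ]
}}

```text
t: 0.9
eef_pos: [0.4111, -0.2507, 0.4146]
ee_rot: [-3.141, 0.041, 0.0]
wrist_force: [1.5, -0.5, -0.2]
opening: 1.003
```

>>> {"api": "drive_tool", "payload": {
  "increments": [
    [100, 0.5, 4, 0, 0],
    [100, 0.5, 4, 0, 0],
    [100, 0.5, 4, 0, 0],
    [100, 0.5, 4, 0, 0],
    [100, 0.5, 4, 0, 0],
    [100, 0.5, 4, 0, 0],
    [100, 0.5, 4, 0, 0],
    [100, 0.5, 4, 0, 0]
  ]
}}

```text
t: 1.7
eef_pos: [0.4505, 0.0691, 0.4147]
ee_rot: [3.141, -0.037, -0.0]
wrist_force: [0.6, -0.3, 1.1]
opening: 1.003
```

>>> {"api": "drive_tool", "payload": {
  "increments": [
    [100, -0.5, 4, 0, 0],
    [100, -0.5, 4, 0, 0],
    [100, -0.5, 4, 0, 0],
    [100, -0.4, 4, 0, 0],
    [100, 0, 4, 0, 0],
    [100, 0, 4, 0, 0],
    [100, 0, 2.2, 0, 0],
    [100, 0, 0, 0, 0]
  ]
}}

```text
t: 2.5
eef_pos: [0.4308, 0.3323, 0.4142]
ee_rot: [-3.14, 0.031, 0.002]
wrist_force: [-0.8, -1.3, -0.6]
opening: 0.999
```

```bash
python3 - <<'E'
from h import *
np.set_printoptions(precision=4,suppress=True)
s=snap('wrist','w1'); st=arm.get_state(); print(st['t'],st['eef_pos'],st['ee_rot'],st['qpos'])
for x,y,z in((.452,.330,.13),(.432,.3305,.13),(.5017,.3287,.13)): print(proj(s,(x,y,z)))
E
```

```text
2.55 [0.4313 0.3306 0.4141] [-3.1412  0.0335  0.002 ] [-0.2016  0.3178 -0.617   1.791   0.2034  1.0978 -2.4805]
[320.3735 207.3907]
[320.1891 232.9343]
[320.957  137.9551]
```

View pics/w1.png

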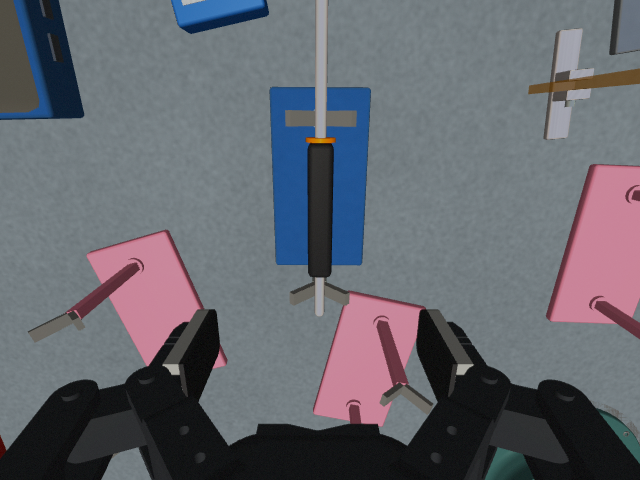

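The wrist view shows the handle from v=143 to 277 at u=320, centred at about (320,210). I had predicted (320,207), so the two agree within about 2 mm. Descending to grip.

>>> {"api": "drive_tool", "payload": {
  "increments": [
    [100, 0, 0, -2, 0],
    [100, 0, 0, -2, 0],
    [100, 0, 0, -2, 0],
    [100, 0, 0, -2, 0],
    [100, 0, 0, -2, 0],
    [100, 0, 0, -1.5, 0],
    [100, 0, 0, -1, 0],
    [100, 0, 0, -0.3, 0]
  ]
}}

```text
t: 3.35
eef_pos: [0.4318, 0.3291, 0.2859]
ee_rot: [3.141, -0.037, -0.001]
wrist_force: [-0.1, 0.6, 0.4]
opening: 0.998
```

>>> {"api": "drive_tool", "payload": {
  "increments": [
    [0, 0, 0, 0, 0],
    [0, 0, 0, 0, 0],
    [0, 0, 0, 0, 0],
    [0, 0, 0, 0, 0],
    [0, 0, 0, 0, 0],
    [0, 0, 0, 0, 0],
    [0, 0, 0, 0, 0],
    [0, 0, 0, 0, 0]
  ],
  "newtons": 110
}}

```text
t: 4.15
eef_pos: [0.4318, 0.3306, 0.2875]
ee_rot: [-3.139, 0.036, -0.002]
wrist_force: [0.7, 7.6, 3.0]
opening: 0.186
```

```bash
python3 - <<'E'
from h import *
np.set_printoptions(precision=4,suppress=True)
st=arm.get_state(); print(st)
E
```

```text
{'t': 4.15, 'qpos': array([-0.2623,  0.4771, -0.5582,  1.9029,  0.3285,  0.8498, -2.5831]), 'qd': array([-0.0009, -0.0005, -0.0015, -0.0005,  0.0007, -0.0004, -0.0005]), 'effort': array([  2.8518, -75.0097,  -7.0046, -30.9065,   0.8953,   1.7533,
         0.1062]), 'eef_pos': array([0.4318, 0.3306, 0.2875]), 'ee_rot': array([-3.1386,  0.036 , -0.0023]), 'wrist_force': array([0.7436, 7.5638, 3.0019]), 'ft_torque': array([ 1.4991, -0.0706, -0.0868]), 'opening': 0.18586602646727057}
```

>>> {"api": "drive_tool", "payload": {
  "increments": [
    [0, 0, 0, 0.5, 0],
    [0, 0, 0, 1, 0],
    [0, 0, 0, 1.5, 0],
    [0, 0, 0, 3, 0],
    [0, -0.5, 0, 3.5, 0],
    [0, -0.5, 0, 4, 0],
    [0, -0.5, 0, 4, 0],
    [0, -0.5, 0, 3, 0]
  ]
}}

```text
t: 4.95
eef_pos: [0.4109, 0.3295, 0.4954]
ee_rot: [-3.14, 0.036, -0.003]
wrist_force: [0.3, 0.3, -1.2]
opening: 0.19
```

>>> {"api": "drive_tool", "payload": {
  "increments": [
    [0, -0.5, 0, 0, 0],
    [0, 0, 0, 0, 0],
    [0, 0, 0, 0, 0],
    [0, 0, 0, 0, 0],
    [0, 0, 0, 0, 0],
    [0, 0, 0, 0, 0],
    [0, 0, 0, 0, 0],
    [0, 0, 0, 0, 0]
  ]
}}

```text
t: 5.75
eef_pos: [0.4068, 0.3295, 0.4915]
ee_rot: [-3.141, 0.037, 0.0]
wrist_force: [-1.0, -0.1, -2.1]
opening: 0.193
```

```bash
python3 - <<'E'
from h import *
np.set_printoptions(precision=4,suppress=True)
st=arm.get_state(); print(st['t'],st['eef_pos'],st['ee_rot'],st['wrist_force'],st['ft_torque'],st['qpos'])
w=snap('wrist','w2'); s=snap('scene','s2'); t=snap('top','t2')
p=st['eef_pos']; a=np.radians(-1.5); T=lambda x,z:(p[0]+(x+.02)*np.cos(a),p[1]+(x+.02)*np.sin(a),p[2]-.155+z)
for q in(w,s,t): print([proj(q,T(*k)).round(1).tolist() for k in((.05,0),(.185,0),(.185,-.105),(-.085,0))])
a=lambda q,u,v,f:cv2.resize(q['img'][v:v+150,u:u+133],None,fx=3,fy=3,interpolation=cv2.INTER_CUBIC)
c=proj(s,T(.1,-.05)).astype(int);
m=np.hstack([a(s,c[0]-66,c[1]-75,3),cv2.resize(w['img'],(400,450))]); cv2.imwrite('pics/c2.png',m[:,:,::-1]); print(c)
E
```

```text
5.75 [0.4068 0.3295 0.4915] [-3.1414  0.0369  0.0004] [-0.9754 -0.0603 -2.1037] [-0.0291  0.0958 -0.0145] [-0.1781  0.2081 -0.648   1.7364  0.132   1.2413 -2.4529]
[[317.4, 161.5], [318.3, -451.9], [318.0, -133.7], [316.9, 449.6]]
[[412.7, 235.5], [377.4, 275.3], [372.7, 298.2], [444.1, 200.2]]
[[169.7, 220.0], [173.5, 153.3], [186.0, 166.4], [165.8, 288.8]]AttributeError: 'function' object has no attribute 'cos'

The above exception was the direct cause of the following exception:

Traceback (most recent call last):
TypeError: loop of ufunc does not support argument 0 of type function which has no callable cos method
```

```bash
python3 - <<'E'
from h import *
s,t=load('s2'),load('t2')
a=lambda q,u,v:cv2.resize(q['img'][v:v+120,u:u+100],None,fx=4,fy=4,interpolation=cv2.INTER_CUBIC)
m=np.hstack([a(s,350,195),a(t,140,140)]); cv2.imwrite('pics/c2.png',m[:,:,::-1])
E
```

```text
(no output)
```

View pics/c2.png

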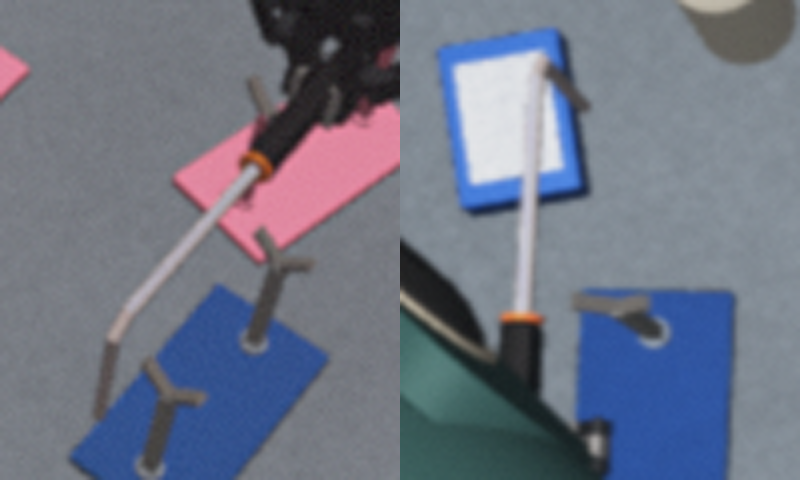

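Scene crop: bend at about (378,279) and tip at (375,299). Predicted were (377,275) and (373,298), so the rod is held straight with only a few mm of droop. Swinging over to the lamp.

>>> {"api": "drive_tool", "payload": {
  "increments": [
    [0, 0, -2, 0.5, 1],
    [0, 0, -4, 0.5, 1.2],
    [0, 0, -4, 0, 1.2],
    [0, 0, -4, 0, 1.2],
    [0, 0, -4, 0, 1.2],
    [0, 0, -4, 0, 1.2],
    [0, 0, -4, 0, 1.2],
    [0, 0, -4, 0, 1.3]
  ]
}}

```text
t: 6.7
eef_pos: [0.4063, 0.0279, 0.5019]
ee_rot: [3.133, 0.225, 0.001]
wrist_force: [0.8, 0.8, -1.7]
opening: 0.192
```

>>> {"api": "drive_tool", "payload": {
  "increments": [
    [0, 1, -4, 0, 0],
    [0, 2, -3, 0, 0],
    [0, 2, -1.6, 0, 0],
    [0, 2, 0, 0, 0],
    [0, 1.1, 0, 0, 0],
    [0, 0, 0, 0, 0],
    [0, 0, 0, 0, 0],
    [0, 0, 0, 0, 0]
  ]
}}

```text
t: 7.5
eef_pos: [0.4871, -0.0562, 0.5018]
ee_rot: [3.133, 0.224, 0.0]
wrist_force: [-0.6, 0.2, -2.5]
opening: 0.194
```

```bash
python3 - <<'E'
from h import *
np.set_printoptions(precision=4,suppress=True)
st=arm.get_state(); print(st['t'],st['eef_pos'],st['ee_rot'],st['wrist_force'],st['ft_torque'],st['qpos'])
s=snap('scene','s3'); t=snap('top','t3'); w=snap('wrist','w3')
p=st['eef_pos']; r=st['ee_rot']; y=2*np.arctan2(r[1],r[0]); y=(y+1.57)%3.1416-1.57; print('yaw',np.degrees(y))
T=lambda x,z:(p[0]+(x+.02)*np.cos(y),p[1]+(x+.02)*np.sin(y),p[2]-.155+z)
for q in(s,t,w): print([proj(q,T(*k)).round(1).tolist() for k in((.05,0),(.185,0),(.185,-.105))])
f=lambda q,u,v:cv2.resize(q['img'][v:v+120,u:u+100],None,fx=4,fy=4,interpolation=cv2.INTER_CUBIC)
m=np.hstack([f(s,205,185),f(t,290,100)]); cv2.imwrite('pics/c3.png',m[:,:,::-1])
E
```

```text
7.5 [ 0.4871 -0.0562  0.5018] [3.1334 0.2241 0.0001] [-0.6414  0.2066 -2.5163] [0.0174 0.053  0.0185] [ 0.3031  0.0994 -0.2701  1.8039  0.0281  1.2419 -1.4028]
yaw 8.182690176803957
[[266.2, 176.5], [233.0, 213.7], [239.9, 239.6]]
[[359.3, 178.6], [348.7, 113.2], [345.3, 130.0]]
[[316.3, 161.8], [314.8, -449.4], [316.4, -132.8]]
```

View pics/c3.png

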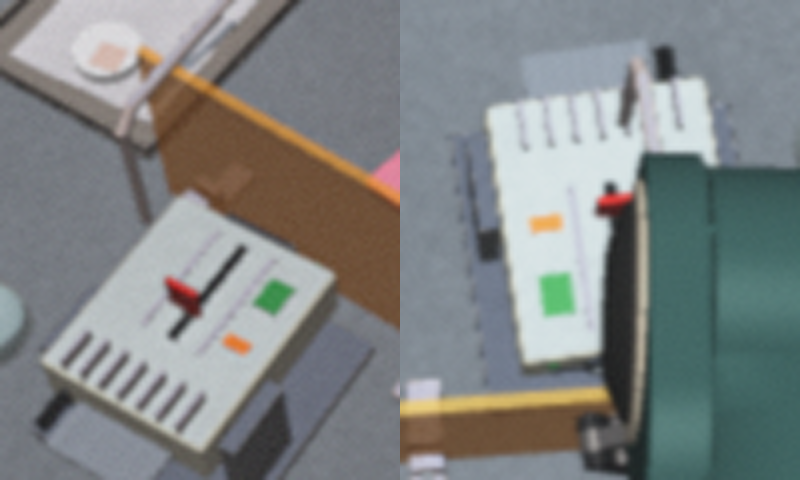

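```bash
python3 - <<'E'
from h import *
np.set_printoptions(precision=4,suppress=True)
s,t=load('s3'),load('t3')
def tri(a,b):
    o1,d1=ray(s,*a);o2,d2=ray(t,*b); k=np.linalg.lstsq(np.c_[d1,-d2],o2-o1,rcond=None)[0]; x,y=o1+k[0]*d1,o2+k[1]*d2; return (x+y)/2,np.linalg.norm(x-y)
print('bend',tri((235.8,218),(349,115.5))); print('tip',tri((241.3,240.5),(346.3,131.3)))
S=lambda x,y:(205+x/4,185+y/4)
for u in((168,280),(186,308),(184,298),(200,306)): print(onz(s,*S(*u),.145),onz(s,*S(*u),.115))
E
```

```text
bend (array([ 0.6891, -0.0264,  0.3309]), np.float64(0.005815182116672806))
tip (array([ 0.688 , -0.0282,  0.2351]), np.float64(0.003667483541926575))
[ 0.6756 -0.0354  0.145 ] [ 0.6643 -0.0522  0.115 ]
[ 0.6841 -0.0102  0.145 ] [ 0.6731 -0.0264  0.115 ]
[ 0.6792 -0.0168  0.145 ] [ 0.668  -0.0331  0.115 ]
[ 0.6771 -0.004   0.145 ] [ 0.6658 -0.0199  0.115 ]
```

Triangulated tip: (0.688, -0.028, 0.235). The lever's far face is near x 0.676. I'll move 8 mm farther out, then descend 107 mm behind the lever.

>>> {"api": "drive_tool", "payload": {
  "increments": [
    [0, 0.4, 0.1, 0, 0],
    [0, 0.4, 0, 0, 0],
    [0, 0, 0, -2, 0],
    [0, 0, 0, -2.5, 0],
    [0, 0, 0, -2, 0],
    [0, 0, 0, -1.5, 0],
    [0, 0, 0, -1, 0],
    [0, 0, 0, 0, 0]
  ]
}}

```text
t: 8.45
eef_pos: [0.4957, -0.0555, 0.4107]
ee_rot: [-3.133, -0.223, 0.003]
wrist_force: [-0.1, 0.2, -0.8]
opening: 0.186
```

>>> {"api": "drive_tool", "payload": {
  "increments": [
    [0, 0, 0, -0.5, 0],
    [0, 0, 0, -0.5, 0],
    [0, 0, 0, -0.5, 0],
    [0, 0, 0, -0.2, 0],
    [0, 0, 0, 0, 0],
    [0, 0, 0, 0, 0],
    [0, 0, 0, 0, 0],
    [0, 0, 0, 0, 0]
  ]
}}

```text
t: 9.25
eef_pos: [0.4958, -0.0555, 0.3948]
ee_rot: [-3.134, -0.223, -0.0]
wrist_force: [-0.6, 0.0, -1.5]
opening: 0.193
```

```bash
cat > look.py <<'E'
from h import *
import sys
np.set_printoptions(precision=4,suppress=True)
n=sys.argv[1]; st=arm.get_state(); print(st['t'],st['eef_pos'],st['wrist_force'],st['ft_torque'])
s=snap('scene','s'+n); t=snap('top','t'+n)
f=lambda q,u,v:cv2.resize(q['img'][v:v+75,u:u+66],None,fx=6,fy=6,interpolation=cv2.INTER_CUBIC)
cv2.imwrite('pics/c%s.png'%n,np.hstack([f(s,220,215),f(t,310,120)])[:,:,::-1])
E
python3 look.py 4
```

```text
9.25 [ 0.4958 -0.0555  0.3948] [-0.6322  0.0226 -1.4786] [-0.0807  0.0627  0.0007]
```

View pics/c4.png

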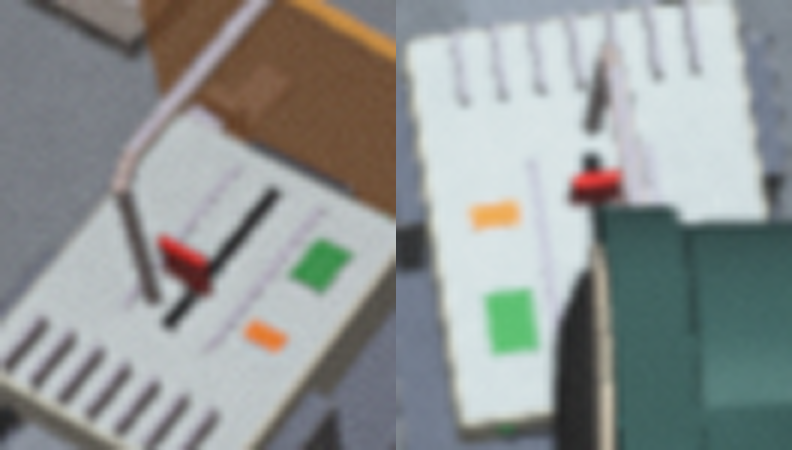

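The tip is behind the lever: scene px (245.5,265), top px (343,141), with the lever at (343.5,151), so it is laterally centred. Pulling along the lamp's -x.

>>> {"api": "drive_tool", "payload": {
  "increments": [
    [0, -0.2, -0.028, 0, 0],
    [0, -0.2, -0.028, 0, 0],
    [0, -0.2, -0.028, 0, 0],
    [0, -0.2, -0.028, 0, 0],
    [0, -0.2, -0.028, 0, 0],
    [0, -0.2, -0.028, 0, 0],
    [0, -0.2, -0.028, 0, 0],
    [0, -0.2, -0.028, 0, 0]
  ]
}}

```text
t: 10.15
eef_pos: [0.4796, -0.0577, 0.3947]
ee_rot: [-3.134, -0.223, 0.0]
wrist_force: [1.3, 0.1, -1.9]
opening: 0.192
```

```bash
cat > f.py <<'E'
from h import *
st=arm.get_state(); d=np.array([.990,.139]); print(st['t'],st['eef_pos'].round(4),'s',(st['eef_pos'][:2]-[.4958,-.0555])@d*1000,'F',st['wrist_force'].round(2),st['wrist_force'][:2]@d,'M',st['ft_torque'].round(3))
E
python3 f.py
```

```text
10.15 [ 0.4796 -0.0577  0.3947] s -16.37434603834685 F [ 1.27  0.14 -1.86] 1.278515109910488 M [-0.028  0.032  0.029]
```

>>> {"api": "drive_tool", "payload": {
  "increments": [
    [0, -0.1, -0.014, 0, 0],
    [0, -0.1, -0.014, 0, 0],
    [0, -0.1, -0.014, 0, 0],
    [0, -0.1, -0.014, 0, 0],
    [0, -0.1, -0.014, 0, 0],
    [0, -0.1, -0.014, 0, 0],
    [0, -0.1, -0.014, 0, 0],
    [0, -0.1, -0.014, 0, 0]
  ]
}}

```text
t: 10.95
eef_pos: [0.4717, -0.0588, 0.3947]
ee_rot: [-3.134, -0.223, -0.0]
wrist_force: [2.7, -0.3, -3.2]
opening: 0.187
```

```bash
python3 f.py
```

```text
10.95 [ 0.4717 -0.0588  0.3947] s -24.35845793549741 F [ 2.67 -0.31 -3.16] 2.59582946971406 M [ 0.03  -0.376 -0.003]
```

Contact: My fell by about 0.43 N·m, which is roughly 2 N of drag. I'll measure lever travel by its red mask in the scene camera and keep pulling slowly.

```bash
cat > f.py <<'E'
from h import *
import sys
st=arm.get_state(); d=np.array([.990,.139]); print(st['t'],st['eef_pos'].round(4),'s',((st['eef_pos'][:2]-[.4958,-.0555])@d*1000).round(2),'F',st['wrist_force'].round(2),'M',st['ft_torque'].round(3),'Ftip',((.05-st['ft_torque'][1])/.26).round(2))
def lev(s):
    im=s['img']; h=cv2.cvtColor(im,cv2.COLOR_RGB2HSV); m=cv2.inRange(h,(0,120,60),(8,255,255))|cv2.inRange(h,(172,120,60),(180,255,255)); m[:235]=0;m[290:]=0;m[:,:230]=0;m[:,290:]=0
    ys,xs=np.nonzero(m); return onz(s,xs.mean(),ys.mean(),.13)
if len(sys.argv)>1:
    a=lev(load('s4')); b=lev(arm.snapshot('scene')); print('lever',a.round(4),b.round(4),'moved',(b-a)[:2]@d*1000)
E
python3 f.py 1
```

```text
10.95 [ 0.4717 -0.0588  0.3947] s -24.36 F [ 2.67 -0.31 -3.16] M [ 0.03  -0.376 -0.003] Ftip 1.64
lever [ 0.6717 -0.0281  0.13  ] [ 0.6635 -0.0256  0.13  ] moved -7.718655224555192
```

>>> {"api": "drive_tool", "payload": {
  "increments": [
    [0, -0.1, -0.014, 0, 0],
    [0, -0.1, -0.014, 0, 0],
    [0, -0.1, -0.014, 0, 0],
    [0, -0.1, -0.014, 0, 0],
    [0, -0.1, -0.014, 0, 0],
    [0, 0, 0, 0, 0],
    [0, 0, 0, 0, 0],
    [0, 0, 0, 0, 0]
  ]
}}

```text
t: 11.8
eef_pos: [0.4667, -0.0596, 0.3946]
ee_rot: [-3.134, -0.223, 0.001]
wrist_force: [1.0, 0.2, -1.5]
opening: 0.194
```

```bash
python3 f.py 1
```

```text
11.8 [ 0.4667 -0.0596  0.3946] s -29.4 F [ 0.96  0.17 -1.53] M [ 0.005 -0.001  0.011] Ftip 0.2
lever [ 0.6717 -0.0281  0.13  ] [ 0.6592 -0.0254  0.13  ] moved -11.985767869065937
```

>>> {"api": "drive_tool", "payload": {
  "increments": [
    [0, -0.12, -0.017, 0, 0],
    [0, -0.12, -0.017, 0, 0],
    [0, -0.12, -0.017, 0, 0],
    [0, -0.12, -0.017, 0, 0],
    [0, -0.12, -0.017, 0, 0],
    [0, -0.12, -0.017, 0, 0],
    [0, -0.12, -0.017, 0, 0],
    [0, -0.12, -0.017, 0, 0]
  ]
}}

```text
t: 12.65
eef_pos: [0.457, -0.0609, 0.3946]
ee_rot: [-3.134, -0.223, 0.0]
wrist_force: [2.5, 1.0, -2.9]
opening: 0.192
```

```bash
python3 f.py 1
```

```text
12.65 [ 0.457  -0.0609  0.3946] s -39.14 F [ 2.52  0.97 -2.85] M [-0.017 -0.355  0.057] Ftip 1.56
lever [ 0.6717 -0.0281  0.13  ] [ 0.6497 -0.0267  0.13  ] moved -21.597060252479224
```

>>> {"api": "drive_tool", "payload": {
  "increments": [
    [0, -0.05, -0.007, 0, 0],
    [0, -0.05, -0.007, 0, 0],
    [0, -0.05, -0.007, 0, 0],
    [0, -0.05, -0.007, 0, 0],
    [0, -0.05, -0.007, 0, 0],
    [0, -0.05, -0.007, 0, 0],
    [0, -0.05, -0.007, 0, 0],
    [0, -0.05, -0.007, 0, 0]
  ]
}}

```text
t: 13.5
eef_pos: [0.4531, -0.0615, 0.3947]
ee_rot: [-3.134, -0.223, 0.0]
wrist_force: [2.4, 0.3, -3.1]
opening: 0.193
```

```bash
python3 f.py
```

```text
13.5 [ 0.4531 -0.0615  0.3947] s -43.09 F [ 2.36  0.32 -3.13] M [ 0.061 -0.368 -0.009] Ftip 1.61
```

>>> {"api": "drive_tool", "payload": {
  "increments": [
    [0, -0.05, -0.007, 0, 0],
    [0, -0.05, -0.007, 0, 0],
    [0, -0.05, -0.007, 0, 0],
    [0, -0.05, -0.007, 0, 0],
    [0, -0.05, -0.007, 0, 0],
    [0, -0.05, -0.007, 0, 0],
    [0, -0.05, -0.007, 0, 0],
    [0, -0.05, -0.007, 0, 0]
  ]
}}

```text
t: 14.3
eef_pos: [0.4491, -0.0621, 0.3947]
ee_rot: [-3.134, -0.223, 0.0]
wrist_force: [1.8, -0.0, -3.7]
opening: 0.191
```

```bash
python3 f.py
```

```text
14.3 [ 0.4491 -0.0621  0.3947] s -47.13 F [ 1.8  -0.04 -3.72] M [ 0.047 -0.372  0.068] Ftip 1.62
```

>>> {"api": "drive_tool", "payload": {
  "increments": [
    [0, -0.05, -0.007, 0, 0],
    [0, -0.05, -0.007, 0, 0],
    [0, -0.05, -0.007, 0, 0],
    [0, -0.05, -0.007, 0, 0],
    [0, -0.05, -0.007, 0, 0],
    [0, -0.05, -0.007, 0, 0],
    [0, -0.05, -0.007, 0, 0],
    [0, -0.05, -0.007, 0, 0]
  ]
}}

```text
t: 15.1
eef_pos: [0.4451, -0.0626, 0.3947]
ee_rot: [-3.134, -0.223, -0.0]
wrist_force: [3.3, 1.1, -3.8]
opening: 0.192
```

```bash
python3 f.py
```

```text
15.1 [ 0.4451 -0.0626  0.3947] s -51.15 F [ 3.26  1.07 -3.8 ] M [ 0.085 -0.529  0.027] Ftip 2.23
```

The drag is starting to rise (1.6 → 2.2), so I'm taking smaller steps.

>>> {"api": "drive_tool", "payload": {
  "increments": [
    [0, -0.03, -0.004, 0, 0],
    [0, -0.03, -0.004, 0, 0],
    [0, -0.03, -0.004, 0, 0],
    [0, -0.03, -0.004, 0, 0],
    [0, -0.03, -0.004, 0, 0],
    [0, -0.03, -0.004, 0, 0],
    [0, -0.03, -0.004, 0, 0],
    [0, -0.03, -0.004, 0, 0]
  ]
}}

```text
t: 15.9
eef_pos: [0.4427, -0.0629, 0.3947]
ee_rot: [-3.134, -0.223, -0.0]
wrist_force: [3.8, 0.0, -3.7]
opening: 0.188
```

```bash
python3 f.py 1
```

```text
15.9 [ 0.4427 -0.0629  0.3947] s -53.57 F [ 3.84  0.02 -3.73] M [ 0.087 -0.826 -0.033] Ftip 3.37
lever [ 0.6717 -0.0281  0.13  ] [ 0.6355 -0.0284  0.13  ] moved -35.854015291008594
```

>>> {"api": "drive_tool", "payload": {
  "increments": [
    [0, -0.03, -0.004, 0, 0],
    [0, -0.03, -0.004, 0, 0],
    [0, -0.03, -0.004, 0, 0],
    [0, -0.03, -0.004, 0, 0],
    [0, -0.03, -0.004, 0, 0],
    [0, -0.03, -0.004, 0, 0],
    [0, -0.03, -0.004, 0, 0],
    [0, -0.03, -0.004, 0, 0]
  ]
}}

```text
t: 16.75
eef_pos: [0.4404, -0.0632, 0.3947]
ee_rot: [-3.134, -0.223, -0.0]
wrist_force: [5.7, 1.0, -5.6]
opening: 0.194
```

```bash
python3 f.py
```

```text
16.75 [ 0.4404 -0.0632  0.3947] s -55.92 F [ 5.72  0.97 -5.63] M [ 0.14  -1.189 -0.01 ] Ftip 4.77
```

>>> {"api": "drive_tool", "payload": {
  "increments": [
    [0, -0.015, -0.002, 0, 0],
    [0, -0.015, -0.002, 0, 0],
    [0, -0.015, -0.002, 0, 0],
    [0, -0.015, -0.002, 0, 0],
    [0, -0.015, -0.002, 0, 0],
    [0, -0.015, -0.002, 0, 0],
    [0, -0.015, -0.002, 0, 0],
    [0, -0.015, -0.002, 0, 0]
  ]
}}

```text
t: 17.55
eef_pos: [0.4393, -0.0634, 0.3947]
ee_rot: [-3.134, -0.223, -0.001]
wrist_force: [6.9, 1.1, -5.3]
opening: 0.188
```

```bash
python3 f.py 1
```

```text
17.55 [ 0.4393 -0.0634  0.3947] s -57.07 F [ 6.86  1.13 -5.3 ] M [ 0.168 -1.39  -0.09 ] Ftip 5.54
lever [ 0.6717 -0.0281  0.13  ] [ 0.6317 -0.0289  0.13  ] moved -39.65115633564199
```

>>> {"api": "drive_tool", "payload": {
  "increments": [
    [0, -0.01, -0.001, 0, 0],
    [0, -0.01, -0.001, 0, 0],
    [0, -0.01, -0.002, 0, 0],
    [0, -0.01, -0.001, 0, 0],
    [0, -0.01, -0.001, 0, 0],
    [0, -0.01, -0.002, 0, 0],
    [0, -0.01, -0.001, 0, 0],
    [0, -0.01, -0.001, 0, 0]
  ]
}}

```text
t: 18.4
eef_pos: [0.4387, -0.0634, 0.3948]
ee_rot: [-3.134, -0.223, -0.002]
wrist_force: [11.9, 1.8, -7.3]
opening: 0.194
```

```bash
python3 f.py 1
```

```text
18.4 [ 0.4387 -0.0634  0.3948] s -57.62 F [11.89  1.77 -7.32] M [ 0.233 -2.108 -0.047] Ftip 8.3
lever [ 0.6717 -0.0281  0.13  ] [ 0.6314 -0.0293  0.13  ] moved -39.9988410267175
```

The force jumped (Ftip 5.5 → 8.3, Fx about 12) while the lever moved only 0.3 mm, so the shutter is against its stop. Backing off now.

>>> {"api": "drive_tool", "payload": {
  "increments": [
    [0, 0.1, 0.014, 0, 0],
    [0, 0.2, 0.028, 0, 0],
    [0, 0.3, 0.042, 0, 0],
    [0, 0.3, 0.042, 0, 0],
    [0, 0.3, 0.042, 0, 0],
    [0, 0, 0, 0, 0],
    [0, 0, 0, 0, 0],
    [0, 0, 0, 0, 0]
  ]
}}

```text
t: 19.25
eef_pos: [0.4503, -0.0618, 0.3946]
ee_rot: [-3.134, -0.223, 0.0]
wrist_force: [-0.5, -0.1, -1.5]
opening: 0.184
```

```bash
python3 f.py 1; python3 look.py 5
```

```text
19.25 [ 0.4503 -0.0618  0.3946] s -45.97 F [-0.53 -0.07 -1.45] M [-0.002  0.086  0.022] Ftip -0.14
lever [ 0.6717 -0.0281  0.13  ] [ 0.6324 -0.0338  0.13  ] moved -39.67935026026286
19.3 [ 0.4502 -0.0618  0.3946] [-0.826  -0.532  -2.2493] [ 0.0208  0.0707 -0.0275]
```

View pics/c5.png

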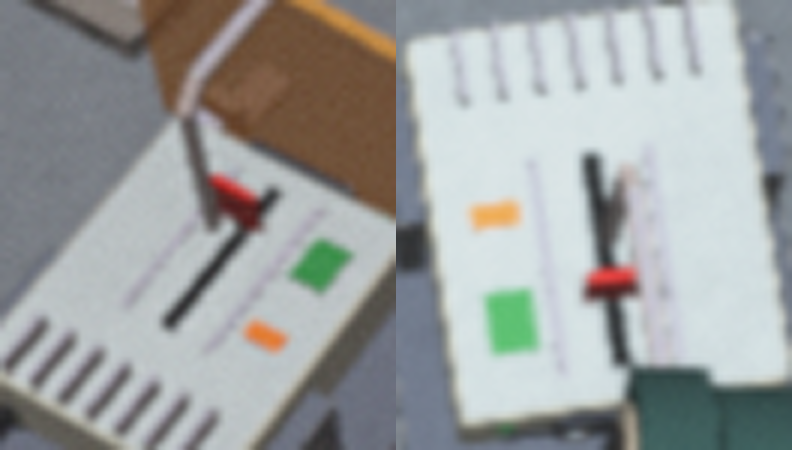

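The lever (top px 346,167) sits at the green mark and the rod is free of it. I'll lift clear and carry the rod back above the stand.

>>> {"api": "drive_tool", "payload": {
  "increments": [
    [0, 0, 0, 1, 0],
    [0, 0, 0, 2, 0],
    [0, 0, 0, 3, 0],
    [0, 0, 0, 3, 0],
    [0, 0, 0, 2.5, 0],
    [0, -1, 0, 0, 0],
    [0, -1.5, 1, 0, 0],
    [0, -1.5, 2, 0, 0]
  ]
}}

```text
t: 20.2
eef_pos: [0.4094, -0.0323, 0.5094]
ee_rot: [-3.134, -0.22, 0.001]
wrist_force: [0.5, 0.8, -1.0]
opening: 0.191
```

>>> {"api": "drive_tool", "payload": {
  "increments": [
    [0, 0, 4, 0, -1.2],
    [0, 0, 4, 0, -1.2],
    [0, 0, 4, 0, -1.2],
    [0, 0, 4, 0, -1.2],
    [0, 0, 4, 0, -1.2],
    [0, 0, 4, 0, -1.2],
    [0, 0, 4, 0, -1.2],
    [0, 0, 4, 0, -1.0]
  ]
}}

```text
t: 21.0
eef_pos: [0.4097, 0.2895, 0.5096]
ee_rot: [3.141, -0.036, 0.0]
wrist_force: [0.5, -0.1, -0.4]
opening: 0.189
```

>>> {"api": "drive_tool", "payload": {
  "increments": [
    [0, 0.5, 3, 0, 0],
    [0, 1, 1.2, 0, 0],
    [0, 0.6, 0, 0, 0],
    [0, 0, 0, 0, 0],
    [0, 0, 0, 0, 0],
    [0, 0, 0, 0, 0],
    [0, 0, 0, 0, 0],
    [0, 0, 0, 0, 0]
  ]
}}

```text
t: 21.8
eef_pos: [0.4312, 0.3299, 0.5099]
ee_rot: [3.141, -0.035, 0.001]
wrist_force: [0.7, 1.1, -2.1]
opening: 0.195
```

```bash
python3 - <<'E'
from h import *
np.set_printoptions(precision=4,suppress=True)
st=arm.get_state(); print(st['t'],st['eef_pos'],st['ee_rot'],st['ft_torque'],st['qpos'])
s=snap('scene','s6'); t=snap('top','t6'); w=snap('wrist','w6')
p=st['eef_pos']; y=np.radians(-1.5)
T=lambda x,z:(p[0]+(x+.02)*np.cos(y),p[1]+(x+.02)*np.sin(y),p[2]-.155+z)
for q in(s,t,w): print([proj(q,T(*k)).round(1).tolist() for k in((.05,0),(.185,0),(.185,-.105),(-.085,0))])
f=lambda q,u,v:cv2.resize(q['img'][v:v+120,u:u+100],None,fx=4,fy=4,interpolation=cv2.INTER_CUBIC)
m=np.hstack([f(s,330,195),f(t,140,120)]); cv2.imwrite('pics/c6.png',m[:,:,::-1])
E
```

```text
21.8 [0.4312 0.3299 0.5099] [ 3.1414 -0.0347  0.0007] [-0.0209  0.0673  0.0238] [-0.1396  0.2416 -0.6794  1.6642  0.1574  1.291  -2.4412]
[[408.4, 237.9], [371.7, 278.9], [367.4, 302.1], [440.8, 201.5]]
[[167.4, 206.1], [171.3, 138.7], [184.1, 153.4], [163.3, 275.8]]
[[318.0, 161.9], [320.3, -450.8], [318.9, -133.1], [317.0, 450.1]]
```

View pics/c6.png

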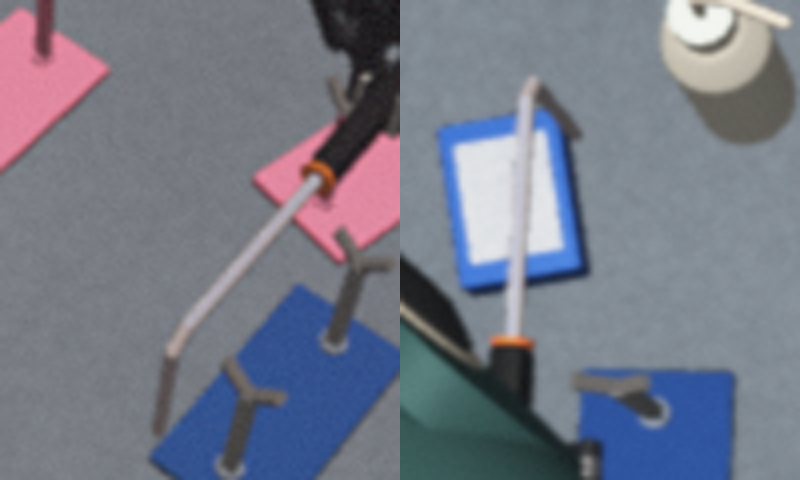

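The rod's pixels relative to prediction match those after the first lift: bend (374,282), tip (370,303), so no slip in the grip. Lowering into the forks.

>>> {"api": "drive_tool", "payload": {
  "increments": [
    [0, 0.05, 0.07, -2, 0],
    [0, 0, 0, -3.5, 0],
    [0, 0, 0, -4, 0],
    [0, 0, 0, -4, 0],
    [0, 0, 0, -3.5, 0],
    [0, 0, 0, -2, 0],
    [0, 0, 0, -1.5, 0],
    [0, 0, 0, -0.5, 0]
  ]
}}

```text
t: 22.75
eef_pos: [0.4318, 0.3308, 0.2986]
ee_rot: [3.141, -0.034, -0.002]
wrist_force: [0.9, -0.1, -1.4]
opening: 0.19
```

>>> {"api": "drive_tool", "payload": {
  "increments": [
    [0, 0, 0, -0.2, 0],
    [0, 0, 0, -0.2, 0],
    [0, 0, 0, -0.2, 0],
    [0, 0, 0, -0.2, 0],
    [0, 0, 0, 0, 0],
    [0, 0, 0, 0, 0],
    [0, 0, 0, 0, 0],
    [0, 0, 0, 0, 0]
  ]
}}

```text
t: 23.55
eef_pos: [0.4318, 0.3309, 0.2918]
ee_rot: [-3.141, 0.034, -0.0]
wrist_force: [0.8, 1.1, -1.8]
opening: 0.189
```

```bash
python3 - <<'E'
from h import *
np.set_printoptions(precision=4,suppress=True)
st=arm.get_state(); print(st['t'],st['eef_pos'],st['wrist_force'],st['ft_torque'])
E
```

```text
23.55 [0.4318 0.3309 0.2918] [ 0.8021  1.0951 -1.775 ] [-0.0149  0.1158 -0.0011]
```

>>> {"api": "drive_tool", "payload": {
  "increments": [
    [0, 0, 0, -0.1, 0],
    [0, 0, 0, -0.1, 0],
    [0, 0, 0, -0.1, 0],
    [0, 0, 0, 0, 0],
    [0, 0, 0, 0, 0],
    [0, 0, 0, 0, 0],
    [0, 0, 0, 0, 0],
    [0, 0, 0, 0, 0]
  ]
}}

```text
t: 24.35
eef_pos: [0.4319, 0.3309, 0.2887]
ee_rot: [-3.141, 0.034, 0.0]
wrist_force: [-0.3, 0.0, -1.9]
opening: 0.188
```

>>> {"api": "drive_tool", "payload": {
  "increments": [
    [0, 0, 0, -0.05, 0],
    [0, 0, 0, -0.05, 0],
    [0, 0, 0, 0, 0],
    [0, 0, 0, 0, 0],
    [0, 0, 0, 0, 0],
    [0, 0, 0, 0, 0],
    [0, 0, 0, 0, 0],
    [0, 0, 0, 0, 0]
  ]
}}

```text
t: 25.15
eef_pos: [0.4319, 0.3309, 0.2877]
ee_rot: [-3.141, 0.034, -0.0]
wrist_force: [-0.8, 0.3, 1.0]
opening: 0.189
```

Fz rose from -1.9 to +1.0 N, so the rod's weight is on the forks. Releasing gently.

>>> {"api": "drive_tool", "payload": {
  "increments": [
    [24, 0, 0, 0, 0],
    [28, 0, 0, 0, 0],
    [34, 0, 0, 0, 0],
    [45, 0, 0, 0, 0],
    [60, 0, 0, 0, 0],
    [80, 0, 0, 0, 0],
    [100, 0, 0, 0, 0],
    [100, 0, 0, 0, 0]
  ],
  "newtons": 20
}}

```text
t: 25.95
eef_pos: [0.4318, 0.3309, 0.2877]
ee_rot: [-3.141, 0.034, 0.0]
wrist_force: [0.2, -0.4, 0.3]
opening: 1.002
```

>>> {"api": "drive_tool", "payload": {
  "increments": [
    [100, 0, 0, 1, 0],
    [100, 0, 0, 2, 0],
    [100, 0, 0, 3, 0],
    [100, 0, 0, 4, 0],
    [100, 0, 0, 4, 0],
    [100, 0, 0, 4, 0],
    [100, -2, 0, 2, 0],
    [100, 0, 0, 0, 0]
  ]
}}

```text
t: 26.75
eef_pos: [0.4099, 0.3319, 0.4914]
ee_rot: [-3.139, 0.031, -0.007]
wrist_force: [-0.7, 0.5, -0.8]
opening: 1.001
```

>>> {"api": "drive_tool", "payload": {
  "increments": [
    [100, -1, -4, 0, 0],
    [100, -1, -4, 0, 0],
    [100, 0, -4, 0, 0],
    [100, 0, -4, 0, 0],
    [100, 0, 0, 0, 0],
    [100, 0, 0, 0, 0],
    [100, 0, 0, 0, 0],
    [100, 0, 0, 0, 0]
  ]
}}

```text
t: 27.55
eef_pos: [0.3918, 0.1718, 0.4875]
ee_rot: [-3.141, 0.032, 0.001]
wrist_force: [-0.2, 0.8, -0.2]
opening: 0.996
```

```bash
python3 - <<'E'
from h import *
np.set_printoptions(precision=4,suppress=True)
st=arm.get_state(); print(st['t'],st['eef_pos'],st['wrist_force'])
s=snap('scene','s7'); t=snap('top','t7')
f=lambda q,u,v:cv2.resize(q['img'][v:v+150,u:u+100],None,fx=4,fy=4,interpolation=cv2.INTER_CUBIC)
m=np.hstack([f(s,345,215),f(t,150,150)]); cv2.imwrite('pics/c7.png',m[:,:,::-1])
d=lambda a,b:cv2.absdiff(load(a)['img'],load(b)['img']).max(2)>50
for a,b in(('scene0','s7'),('top0','t7')):
    m=d(a,b).astype(np.uint8); n,_,S,C=cv2.connectedComponentsWithStats(m)
    print([(*C[i].round(),int(S[i,4])) for i in range(1,n) if S[i,4]>6])
E
python3 f.py 1
```

```text
27.55 [0.3918 0.1718 0.4875] [-0.1916  0.8015 -0.2304]
[(np.float64(190.0), np.float64(3.0), 154), (np.float64(209.0), np.float64(4.0), 21), (np.float64(365.0), np.float64(11.0), 668), (np.float64(413.0), np.float64(17.0), 806), (np.float64(206.0), np.float64(17.0), 227), (np.float64(192.0), np.float64(13.0), 10), (np.float64(207.0), np.float64(29.0), 59), (np.float64(372.0), np.float64(47.0), 492), (np.float64(209.0), np.float64(49.0), 572), (np.float64(414.0), np.float64(49.0), 21), (np.float64(231.0), np.float64(62.0), 100), (np.float64(388.0), np.float64(67.0), 352), (np.float64(407.0), np.float64(71.0), 55), (np.float64(205.0), np.float64(69.0), 16), (np.float64(423.0), np.float64(69.0), 36), (np.float64(372.0), np.float64(112.0), 614), (np.float64(423.0), np.float64(79.0), 7), (np.float64(430.0), np.float64(104.0), 269), (np.float64(428.0), np.float64(85.0), 8), (np.float64(402.0), np.float64(99.0), 181), (np.float64(374.0), np.float64(112.0), 20), (np.float64(392.0), np.float64(114.0), 207), (np.float64(378.0), np.float64(157.0), 140), (np.float64(359.0), np.float64(158.0), 17
[... 329 characters left out ...]
195.0), np.float64(239.0), 68), (np.float64(617.0), np.float64(338.0), 1191), (np.float64(538.0), np.float64(449.0), 12913), (np.float64(326.0), np.float64(382.0), 158), (np.float64(350.0), np.float64(402.0), 18), (np.float64(356.0), np.float64(421.0), 39), (np.float64(366.0), np.float64(421.0), 23), (np.float64(374.0), np.float64(423.0), 60), (np.float64(337.0), np.float64(451.0), 155), (np.float64(390.0), np.float64(444.0), 100), (np.float64(369.0), np.float64(455.0), 50), (np.float64(322.0), np.float64(473.0), 30)]
27.65 [0.3918 0.1716 0.4875] s -71.39 F [-0.1  -1.11 -0.15] M [ 0.037 -0.029  0.039] Ftip 0.3
lever [ 0.6717 -0.0281  0.13  ] [ 0.6322 -0.0335  0.13  ] moved -39.85037716855345
```

View pics/c7.png

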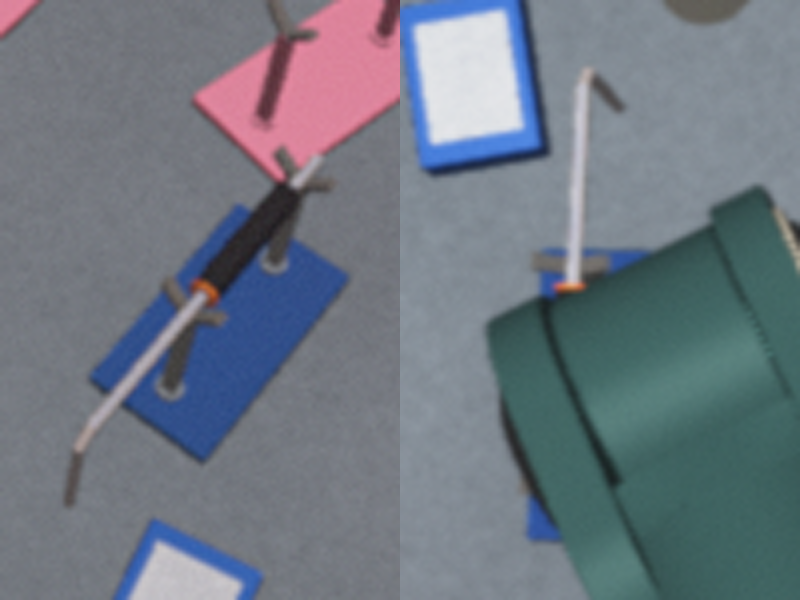

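The rod lies in both forks, hook down. The scene difference shows only the lever and the arm changed. Handing in.

```bash
python3 -c "
from station import arm
print(arm.close_job(), arm.get_state()['t'])"
```

```text
the job is handed in; nothing more can be done
the job is handed in; nothing more can be done
```

I closed the shutter fully with the rod, hung the rod back in both forks hook down, let go, moved the hand clear and handed the job in at about 27.7 s.

- **Shutter:** I hooked the lever from behind and drew it about 40 mm towards the robot. Drag was steady at about 2 N, then rose over roughly the last 7–8 mm. In the last step the force jumped while the lever moved only about 0.3 mm, so I took that as the stop. After release the lever stayed at the closed position (39.7–40.0 mm of travel).
- **Force at the stop:** The two readings disagreed. The wrist force along the pull showed about 12 N, close to the 13 N limit, while the estimate from the wrist moment gave about 8 N. I backed off at once.
- **Rod:** The last scene picture shows it lying in both forks, hook down.
- **Everything else:** Comparing the scene camera before and after shows only the lever and the arm changed. The arm hid part of the top view, so that camera could not confirm it fully.

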